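Fit the end stop in the stamping press table

TASK

Set the leather stamping press up for the next batch: lift the short steel end stop out of the wooden tool block, set its tip on the table plate against the fence and, with a light hand, slide it along the fence until its shank drops into the blind hole; press it down until its shoulder sits flat on the plate and let go. Then ease the table all the way home under the press head without slamming it, the stop still fully seated. Leave the other tools where they stand.

Things in the scene. Friction and masses are not known exactly. Their poses are not given: they have to be found in the camera images.
- press: hand-lever stamping press, grey-green head and column on a black base 400 x 170 mm. Origin on the bench under the ram; -x points to its front, where the table comes out, +x to the column, z up. Head: front at x = -35 mm, underside 220 mm up (platen 165, type 149). Too much load scores the plate: keep the stop's force on the press well under 40 N.
- slide (a joint): how far the press's work table stands out, in m: 0 fully home (a fixed end stop), 0.20 fully out. It runs stiffly (about 7 N to move) and stays where it is left. More than 0.3 m/s is a slam. On it lies an aluminium plate 130 x 170 mm, flat and smooth, with a steel fence along its rear edge, clamped on a cross slide that is set differently each time.
- fence_mid (a point): on the carriage: in the plane of the fence's front face, at the carriage's mid-width, level with the plate's top (74 mm up). Axes as the press; y runs along the fence, which is 170 mm long, x = 0 to 12 mm, 20 mm above the plate. The only hole, blind, 11 mm wide, 17 deep, is centred at x = -12.3 mm (the seated collar just clears the fence), y anywhere from +10 to +50 mm.
- handle (a point): middle of the table's front handle, a level steel bar 12 mm thick and 80 mm long along y, 54 mm above the bench, 32 mm before the table's front apron, free in front, underneath and above. Axes as the press.
- stop: end stop, a turned steel pin 66 mm tall, 0.1 kg. Origin: middle of its lower tip, z up along it. Shank 10 mm across, 14 mm long, 1 mm chamfer; collar 24 mm across from 14 to 28 mm (its underside is the shoulder); ringed grip 16 mm across from 28 to 66 mm. It stands upright in one of the block's holes, shoulder on the block. The shortest piece there and the only one with a collar.
- block: wooden tool block fixed to the bench, 60 x 190 x 35 mm, origin at the middle of its underside. Three holes along its y axis, 55 mm apart. Any of them may hold the stop; the two others hold a punch and a setter.
- punch: slim dark steel punch 122 mm tall and 14 mm across, standing 18 mm deep in the block; origin at the middle of its lower tip. Leave alone.
- setter: straight steel rivet setter 103 mm tall, 13 mm across, standing 18 mm deep in the block; origin at the middle of its lower tip. Leave alone.
- mallet: wooden mallet standing on its round head (80 mm across, 100 mm tall), handle up, 235 mm in all; origin under the head. Leave alone.
- jar: clear jar of rivets with a screw lid, 76 mm across, 103 mm tall; origin under its middle. Leave alone.
- weight: brass weight with a knob, 56 mm across, 51 mm tall; origin under its middle. Leave alone.
- tin: flat round tin, 70 mm across, 28 mm tall; origin under its middle. Leave alone.
- awl: awl with a wooden handle, 150 mm long, lying on the bench. Leave alone.
Not all that is in view belongs to the job. What is shaped like the stop but blue, orange or yellow is not meant.

How it is judged:
By the outcome, as a careful person would: the job done as asked, in the order asked, and still so for the second after the job is handed in, with the robot touching nothing.
It also fails if it takes over 72 s, if anything falls off the work surface, if the arm or the gripper's body presses on something with over 40 N, if the wrist force passes 120 N, or if a joint passes its speed limit or range.

ROBOT

A 7-joint arm with a two-finger parallel gripper is mounted at the origin on the work surface. World frame = base frame: x ahead of the robot, y to its left, z up, the work surface at z = 0. Lengths are in mm, angles in rad, forces in N, time in s.
With the tool pointing down it reaches from about 425 to 925 mm from the base axis. Payload 6.8 kg.
Tool frame: the origin (TCP) lies midway between the tips of the shut fingers; the grasp point (between the pads) lies 19 mm behind it; z points along the fingers, y is the line along which they close (so a half turn about z gives the same grasp; the last joint's range is limited). The gripper opens to 85 mm and grips with 20 to 120 N. Pads are 22 mm wide; open, the fingers measure 114 mm over their backs; the gripper's body (76 mm by 85 mm) begins 54 mm behind the grasp point. The pads swing forward as they close: fully open they stand 13 mm farther back than shut.
Start: joints at [1.188, 0.477, 0.022, 1.555, -0.011, 1.109, -0.083], TCP at [183.173, -649.688, 231.308] pointing down, gripper open.
Joint ranges: [-2.96, 2.96], [-0.34, 2.1], [-1.41, 1.46], [0.24, 2.44], [-1.37, 4.51], [0.17, 1.92], [-2.96, 2.96]. Speed limits (rad/s): [2.39, 2.39, 3.14, 3.14, 3.14, 3.14, 3.14].

INTERFACE

Orientations are given as a unit quaternion [w, x, y, z].
In Python, from rig import read_state, snapshot, camera_params, hand_in, search_frame, spot_point gives the robot as it stands.
- The arm moves only by the shell command python3 -m handwheel 'ROWS' [FORCE]. ROWS is JSON, a list of rows, each an object with "offset": the shift along the world's x, y, z scaled (see below), a list of three; "dr": the turn, a rotation vector about the world's x, y, z scaled (see below), a list of three; "hand": the gripper's target within -1 to 1 (shut at 1, half-way at 0, fully open at -1). A call has 1 to 20 rows; each row is the pose to reach, as a shift and turn from the pose commanded when the call began; what a row does not reach only later rows make up. The controller multiplies each number of a shift by 0.2 m and each number of a turn by 90 degrees. A row lasts 1/8 s, in which the tool goes at most 62.5 mm and 10.7 degrees, less where a joint would pass 70% of its speed; a pose out of reach is approached as far as the arm can. A call with a number of a shift or a turn outside -1 to 1 is refused whole. A call with a gripper value outside its range is refused whole. The fingers move at their own pace and stop on an object; FORCE is the grip in N (left out, the last holds). Time passes only in rows, so rows that repeat a pose let the fingers close. It gives the time, the measured TCP pose, the force, the opening and the grip force at its end, in the units of the state.
- read_state(): the state, without advancing time (a new reading comes with each control period).
- snapshot(name): name is "scene" or "side" or "wrist"; returns the picture (384x512x3 uint8, red, green, blue); there is no depth.
- camera_params(name): a dict with "fx", "fy", "cx", "cy" (pixels), "origin" and "attitude" of the camera in the world. Camera axes: x right, y up, looking along -z (the intrinsics and any distortion apply to the point x, -y, -z); pixel columns grow to the right and rows downward; lengths in mm; the calibration is good to about 2 mm. A picture is of the moment at which its call begins: read the wrist's pose just before it. camera_params takes no time and is no camera call; for the wrist camera it gives the pose at the moment of the call.
- hand_in(): hands the job in; it is judged then, once.
Trained networks look in the newest picture that a camera, given by its name, has taken for a name from the list of things; names that differ only in an ending like _2 or _b are one class to them, and where a whole thing is asked for, a point or a joint stands for the part that bears it (a point fixed in the world has none). Each returns a list of dicts, best first, with "p" (0 to 1); they miss things now and then, are a little off and sometimes report something else, mostly with a low value. They report only what shows in the picture. A call takes as long as a camera call. They do not tell look-alikes from the thing itself.
- search_frame(thing, camera): "position" ([x, y, z] in mm, in world coordinates, good to about 4 mm: the middle of the surface that is visible of it).
- spot_point(thing, camera): "position" ([x, y, z] in mm, in world coordinates, good to about 4 mm: a listed point, or the origin of a listed thing).
The state is a dict: "time_s": time; "joint_pos": joint angles; "joint_vel": joint speeds; "joint_efforts": joint torques, N m; "ee_pos": TCP position; "tool_rot": TCP orientation; "contact_force": force on the tool from outside, world axes, zero at the start; "torque": the same for the moment, N m; "gripper_width": finger opening in mm; "grip_force": force on a finger pad.
Only numpy, scipy, OpenCV 4.12 (cv2) and the standard library are available. Lean on these libraries where they do the work, as an engineer would, in place of code of your own. Each camera call takes 0.05 s, during which the arm holds its last target. There are 200 camera calls.

## Working session

There is one attempt and no reset: what is moved stays moved. The work goes in short steps, Python scripts to look and compute and a shell command to move; the robot and the scene stay as the last step left them, time stands still between calls to the robot, and variables do not carry over. Pictures are saved under pics/ and viewed, at most 10 in all, crops included, and the job is handed in when it is done.

```bash
mkdir -p pics; cat > h.py <<'E'
from rig import *
import numpy as np, cv2
def save(cam,name):
    im=snapshot(cam); cv2.imwrite('pics/'+name,cv2.cvtColor(im,cv2.COLOR_RGB2BGR)); return im
E
python3 - <<'E'
from h import *
s=read_state(); print(s)
a=save('scene','s1.png');b=save('side','sd1.png')
cv2.imwrite('pics/both.png',cv2.cvtColor(cv2.resize(np.vstack([a,b]),None,fx=.78,fy=.78),cv2.COLOR_RGB2BGR))
for c in('scene','side'):
    p=camera_params(c);print(c,p)
    for t in ['stop','fence_mid','handle','block','press','punch','setter','mallet','jar','weight','tin','awl']:
        print(c,t,[(np.round(r['position']).tolist(),round(r['p'],2)) for r in spot_point(t,c)[:4]])
E
```

```text
{'time_s': 0.0, 'joint_pos': array([ 1.18789102,  0.47781282,  0.02231606,  1.55643731, -0.01151399,
        1.10929594, -0.08311346]), 'joint_vel': array([-1.94091257e-04, -6.11307334e-04, -1.67167218e-03,  6.09485169e-04,
        5.81936267e-04, -8.48063819e-05,  9.93221459e-05]), 'joint_efforts': array([ 1.70180585e-03, -5.96439922e+01,  1.60854198e+00, -2.81195515e+01,
        1.23868123e-02,  9.42999817e-03, -2.50845233e-05]), 'ee_pos': array([ 183.0131183 , -649.10761865,  230.32269296]), 'tool_rot': array([-8.94871249e-04,  9.90573104e-01,  1.36982085e-01, -1.80654068e-04]), 'contact_force': array([-0.30053287, -0.45949922,  0.12431552]), 'torque': array([-0.01848493,  0.02211553, -0.00446899]), 'grip_force': 0.0, 'gripper_width': 85.56358229768455}
scene {'fx': 445.3708787178943, 'fy': 445.3708787178943, 'cx': 256.1693219309145, 'cy': 190.7001622943562, 'origin': array([847.3171018 , 720.54760548, 667.49659754]), 'attitude': array([0.21034861, 0.10817151, 0.41565234, 0.87822863])}
scene stop [([516.0, 406.0, 2.0], 0.85), ([503.0, 334.0, 19.0], 0.82), ([492.0, 252.0, 1.0], 0.7
[... 737 characters left out ...]
,  0.3542971 , -0.05375876, -0.11638877])}
side stop [([508.0, 333.0, 21.0], 0.7), ([518.0, 406.0, 5.0], 0.59), ([495.0, 258.0, 2.0], 0.51), ([568.0, 243.0, -1.0], 0.51)]
side fence_mid []
side handle [([612.0, 69.0, 57.0], 0.94)]
side block []
side press [([449.0, 331.0, 14.0], 0.69), ([570.0, -194.0, -0.0], 0.59), ([555.0, 337.0, 18.0], 0.53)]
side punch [([448.0, 330.0, 17.0], 0.69)]
side setter [([557.0, 337.0, 18.0], 0.67)]
side mallet [([689.0, 192.0, -1.0], 0.64), ([574.0, -197.0, -1.0], 0.37)]
side jar [([369.0, 110.0, -2.0], 0.68)]
side weight [([573.0, -196.0, -0.0], 0.68), ([387.0, 211.0, -3.0], 0.55)]
side tin [([294.0, 280.0, -1.0], 0.66)]
side awl [([321.0, -199.0, 3.0], 0.66)]
```

View pics/both.png

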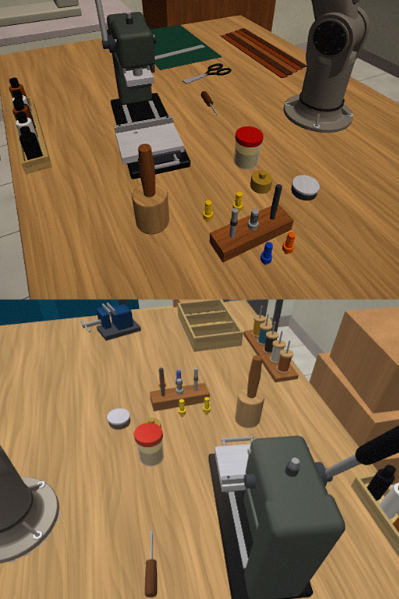

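The scene picture shows the press at about (165,110) px full-res. The block is at (322,295), with a grey collared piece in its middle hole between the punch (355,258) and the setter (300,285). The similar shapes around it are yellow (267,268) and (305,257), blue (343,323) and orange (372,310). The grey collared piece in the block fits the description, so I'll confirm it in a crop.

```bash
python3 - <<'E'
from h import *
a=cv2.imread('pics/s1.png')[225:345,255:385];b=cv2.imread('pics/sd1.png')[80:160,185:285]
a=cv2.resize(a,(650,600)[:2] and (400,369),interpolation=cv2.INTER_CUBIC);b=cv2.resize(b,(400,320)[:2],interpolation=cv2.INTER_CUBIC)
b=cv2.copyMakeBorder(b,0,49,0,0,cv2.BORDER_CONSTANT)
cv2.imwrite('pics/crop1.png',np.hstack([a,b]))
E
```

```text
(no output)
```

View pics/crop1.png

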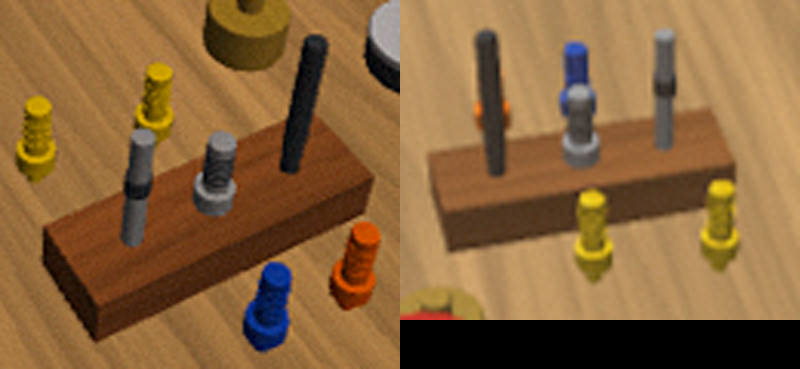

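Confirmed: the grey steel collared pin in the middle hole is the stop, at scene (327,270) and side (230,103). The coloured ones are decoys.

```bash
cat >> h.py <<'E'
from scipy.spatial.transform import Rotation as R
def ray(cam,u,v,p=None):
    p=p or camera_params(cam);q=p['attitude']
    d=R.from_quat([q[1],q[2],q[3],q[0]]).apply([(u-p['cx'])/p['fx'],-(v-p['cy'])/p['fy'],-1])
    return p['origin'],d/np.linalg.norm(d)
def tri(rs):
    A=sum(np.eye(3)-np.outer(d,d) for o,d in rs);b=sum((np.eye(3)-np.outer(d,d))@o for o,d in rs)
    return np.linalg.solve(A,b)
def onz(r,z):
    o,d=r;return o+d*(z-o[2])/d[2]
E
python3 - <<'E'
from h import *
r=[ray('scene',327.1,270.5),ray('side',230,103.3)]
print(tri(r),onz(r[0],87),onz(r[1],87))
E
python3 -m handwheel '[{"offset":[0.3,0.3,0.5],"dr":[0,0,-0.147],"hand":0},{"offset":[0.75,1,0.5],"dr":[0,0,-0.147],"hand":0},{"offset":[0.75,1,0.5],"dr":[0,0,-0.147],"hand":0},{"offset":[0.75,1,0.5],"dr":[0,0,-0.147],"hand":0},{"offset":[0.75,1,0.5],"dr":[0,0,-0.147],"hand":0},{"offset":[0.75,1,0.5],"dr":[0,0,-0.147],"hand":0}]' 40
python3 -m handwheel '[{"offset":[0.5,1,0],"dr":[0,0,0],"hand":0},{"offset":[0.5,1,0],"dr":[0,0,0],"hand":0},{"offset":[0.5,1,0],"dr":[0,0,0],"hand":0},{"offset":[0.5,1,0],"dr":[0,0,0],"hand":0}]'
python3 -m handwheel '[{"offset":[0,1,0],"dr":[0,0,0],"hand":0},{"offset":[0,1,0],"dr":[0,0,0],"hand":0},{"offset":[0,1,0],"dr":[0,0,0],"hand":0},{"offset":[0,1,0],"dr":[0,0,0],"hand":0}]'
```

```text
[503.38443963 333.87818266  85.99087124] [502.31311057 334.87396787  87.        ] [504.42385288 331.3832558   87.        ]
time_s: 2.05
ee_pos: [335.5, -447.8, 332.4]
tool_rot: [0.0, 1.0, 0.024, 0.001]
contact_force: [0.0, -0.8, 0.4]
gripper_width: 42.5
grip_force: 0.0
time_s: 2.55
ee_pos: [433.9, -248.0, 331.2]
tool_rot: [-0.0, 1.0, 0.023, 0.0]
contact_force: [-0.4, -0.6, 0.8]
gripper_width: 42.7
grip_force: 0.0
time_s: 3.05
ee_pos: [433.1, -46.9, 331.4]
tool_rot: [-0.0, 1.0, 0.024, 0.0]
contact_force: [0.5, -0.8, -0.5]
gripper_width: 42.7
grip_force: 0.0
```

```bash
python3 -m handwheel '[{"offset":[0.35,1,0],"dr":[0,0,0],"hand":0},{"offset":[0.35,1,0],"dr":[0,0,0],"hand":0},{"offset":[0.35,1,0],"dr":[0,0,0],"hand":0},{"offset":[0.35,1,0],"dr":[0,0,0],"hand":0}]'
python3 -m handwheel '[{"offset":[0,0.92,-0.5],"dr":[0,0,0],"hand":0},{"offset":[0,0.92,-0.5],"dr":[0,0,0],"hand":0},{"offset":[0,0.92,-0.5],"dr":[0,0,0],"hand":0},{"offset":[0,0.92,-0.5],"dr":[0,0,0],"hand":0},{"offset":[0,0.92,-0.5],"dr":[0,0,0],"hand":0}]'
python3 - <<'E'
from h import *
print(read_state()['ee_pos'],camera_params('wrist'))
save('wrist','w1.png')
for t in('stop','punch','setter'): print(t,[(np.round(r['position'],1).tolist(),round(r['p'],2)) for r in spot_point(t,'wrist')[:4]])
E
```

```text
time_s: 3.55
ee_pos: [504.4, 152.1, 330.8]
tool_rot: [-0.001, 1.0, 0.023, -0.0]
contact_force: [0.0, -1.0, 0.4]
gripper_width: 42.4
grip_force: 0.0
time_s: 4.18
ee_pos: [503.6, 333.7, 229.9]
tool_rot: [0.001, 1.0, 0.022, -0.001]
contact_force: [0.1, -0.5, 0.1]
gripper_width: 43.2
grip_force: 0.0
[503.57091657 333.65630925 229.91427703] {'fx': 304.6819343521034, 'fy': 304.6819343521034, 'cx': 255.4038657971039, 'cy': 191.66527327937305, 'origin': array([570.03156362, 337.8974541 , 373.40003425]), 'attitude': array([ 0.71593501, -0.09746082,  0.09244159, -0.68512262])}
stop [([568.6, 245.9, -1.0], 0.92), ([455.7, 406.0, -1.4], 0.89), ([514.4, 411.5, 3.0], 0.78), ([505.7, 329.0, 22.1], 0.71)]
punch [([450.9, 332.9, 11.7], 0.93)]
setter [([559.9, 339.1, 16.5], 0.55)]
```

View pics/w1.png

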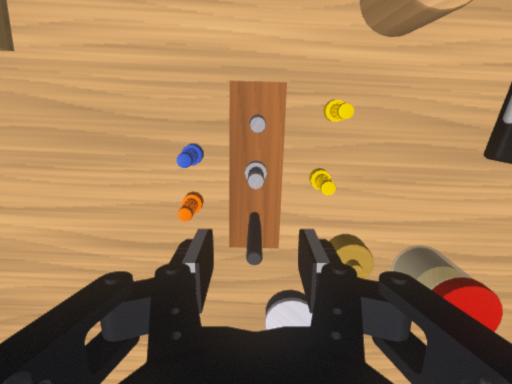

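The wrist view shows the stop's top at (256,181), the setter's top at (258,123) and the punch's top at (254,258).

```bash
python3 - <<'E'
from h import *
for n,u,v,z in[('stop',256,181,87),('setter',258,123,120),('punch',254,258,139),('collar',255.5,173,49)]: print(n,onz(ray('wrist',u,v),z))
E
```

```text
stop [502.91566546 332.5084797   87.        ]
setter [559.51761561 333.27268262 120.        ]
punch [447.38860164 332.070004   139.        ]
collar [502.95518203 332.96414918  49.        ]
```

```bash
python3 -m handwheel '[{"offset":[0,-0.004,-0.3],"dr":[0,0,0],"hand":0},{"offset":[0,-0.004,-0.5],"dr":[0,0,0],"hand":0},{"offset":[0,-0.004,-0.65],"dr":[0,0,0],"hand":0},{"offset":[0,-0.004,-0.76],"dr":[0,0,0],"hand":0},{"offset":[0,-0.004,-0.83],"dr":[0,0,0],"hand":0},{"offset":[0,-0.004,-0.865],"dr":[0,0,0],"hand":0},{"offset":[0,-0.004,-0.865],"dr":[0,0,0],"hand":0}]'
python3 -m handwheel '[{"offset":[0,0,0],"dr":[0,0,0],"hand":1},{"offset":[0,0,0],"dr":[0,0,0],"hand":1},{"offset":[0,0,0],"dr":[0,0,0],"hand":1},{"offset":[0,0,0],"dr":[0,0,0],"hand":1},{"offset":[0,0,0],"dr":[0,0,0],"hand":1},{"offset":[0,0,0],"dr":[0,0,0],"hand":1}]' 50
```

```text
time_s: 5.25
ee_pos: [503.6, 333.3, 58.7]
tool_rot: [-0.0, 1.0, 0.022, 0.0]
contact_force: [-0.2, -0.1, -0.4]
gripper_width: 42.3
grip_force: 0.0
time_s: 6.0
ee_pos: [503.7, 333.9, 59.2]
tool_rot: [-0.0, 1.0, 0.022, 0.001]
contact_force: [-0.3, -1.3, 6.3]
gripper_width: 14.6
grip_force: 49.0
```

```bash
python3 -m handwheel '[{"offset":[0,0,0.04],"dr":[0,0,0],"hand":1},{"offset":[0,0,0.12],"dr":[0,0,0],"hand":1},{"offset":[0,0,0.35],"dr":[0,0,0],"hand":1},{"offset":[0,0,0.6],"dr":[0,0,0],"hand":1},{"offset":[0,0,0.75],"dr":[0,0,0],"hand":1},{"offset":[0,0,0.75],"dr":[0,0,0],"hand":1}]'
python3 -m handwheel '[{"offset":[0.05,-0.2,0.1],"dr":[0,0,0.1],"hand":1},{"offset":[0.12,-0.45,0.1],"dr":[0,0,0.2],"hand":1},{"offset":[0.19,-0.7,0.1],"dr":[0,0,0.3],"hand":1},{"offset":[0.25,-0.9,0.1],"dr":[0,0,0.4],"hand":1},{"offset":[0.25,-1,0.1],"dr":[0,0,0.45],"hand":1}]'
python3 -m handwheel '[{"offset":[0.06,-0.25,0],"dr":[0,0,0.1],"hand":1},{"offset":[0.12,-0.5,0],"dr":[0,0,0.2],"hand":1},{"offset":[0.19,-0.75,0],"dr":[0,0,0.3],"hand":1},{"offset":[0.23,-0.9,0],"dr":[0,0,0.4],"hand":1},{"offset":[0.25,-1,0],"dr":[0,0,0.428],"hand":1},{"offset":[0.25,-1,0],"dr":[0,0,0.428],"hand":1}]'
python3 - <<'E'
from h import *
import json
p=camera_params('wrist'); print(read_state()['ee_pos'],p)
json.dump({k:np.array(v).tolist() for k,v in p.items()},open('w2.json','w'))
save('wrist','w2.png');b=save('scene','s2.png')
for t in('fence_mid','handle','press'): 
  for c in('wrist','scene'): print(t,c,[(np.round(r['position'],1).tolist(),round(r['p'],2)) for r in spot_point(t,c)[:2]])
E
```

```text
time_s: 6.75
ee_pos: [504.2, 334.8, 212.0]
tool_rot: [-0.002, 1.0, 0.022, 0.002]
contact_force: [-0.8, -0.3, -1.5]
gripper_width: 14.6
grip_force: 48.8
time_s: 7.38
ee_pos: [553.3, 129.7, 227.0]
tool_rot: [0.0, 0.93, 0.366, -0.001]
contact_force: [-0.5, -0.1, -0.1]
gripper_width: 14.1
grip_force: 48.9
time_s: 8.12
ee_pos: [602.5, -68.6, 226.9]
tool_rot: [-0.001, 0.759, 0.651, -0.001]
contact_force: [-0.7, -0.4, -1.2]
gripper_width: 14.3
grip_force: 48.9
[602.46516132 -68.64506978 226.94830851] {'fx': 304.6819343521034, 'fy': 304.6819343521034, 'cx': 255.4038657971039, 'cy': 191.66527327937305, 'origin': array([612.2289813 ,  -1.3992987 , 370.51289157]), 'attitude': array([ 0.9881985 , -0.13313268,  0.01117053, -0.07493088])}
fence_mid wrist [([587.9, -79.7, 73.3], 0.81)]
fence_mid scene [([587.8, -78.8, 74.6], 0.92)]
handle wrist [([613.7, 74.0, 52.2], 0.64)]
handle scene [([611.0, 76.2, 52.0], 0.61)]
press wrist []
press scene [([576.0, -198.5, 0.9], 0.9), ([562.3, 332.7, 15.3], 0.55)]
```

View pics/w2.png

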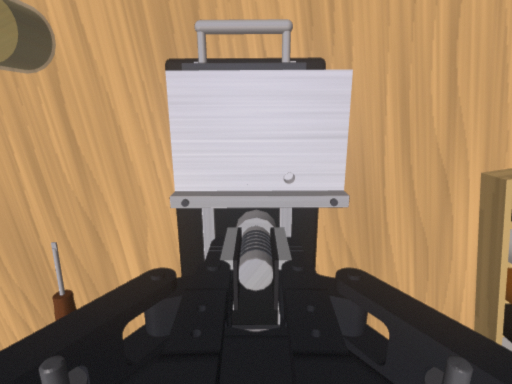

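The wrist view shows the plate with the hole at about (289,177). The fence's top face is at rows 193–207, columns 170–348, and the handle is at (244,26).

```bash
python3 - <<'E'
from h import *
import json
p={k:np.array(v) for k,v in json.load(open('w2.json')).items()}
f=lambda u,v,z:onz(ray('',u,v,p),z)
im=cv2.imread('pics/w2.png')
cv2.imwrite('pics/crop2.png',cv2.resize(im[160:290,160:360],(800,520),interpolation=cv2.INTER_CUBIC))
print('hole',f(289,177,74))
print('handle',f(244,26,60)); print('ends',f(197,26,60),f(291,26,60))
print('plate front',f(166.5,71,74),f(351,70,74))
print('fence rear',f(172,207.5,94),f(347,207,94))
print('fence top front edge',f(171,193,94),f(348,191.5,94))
E
```

```text
hole [634.66784779 -71.85628133  74.        ]
handle [612.19471721  72.16795569  60.        ]
ends [569.45546458  78.72121633  60.        ] [654.90868234  65.61857241  60.        ]
plate front [536.47418726  43.04971934  74.        ] [702.52961828  18.49329137  74.        ]
fence rear [519.03435234 -79.88617371  94.        ] [ 684.24597661 -104.50760466   94.        ]
fence top front edge [521.30573494 -65.68352836  94.        ] [686.28502703 -89.31429656  94.        ]
```

View pics/crop2.png

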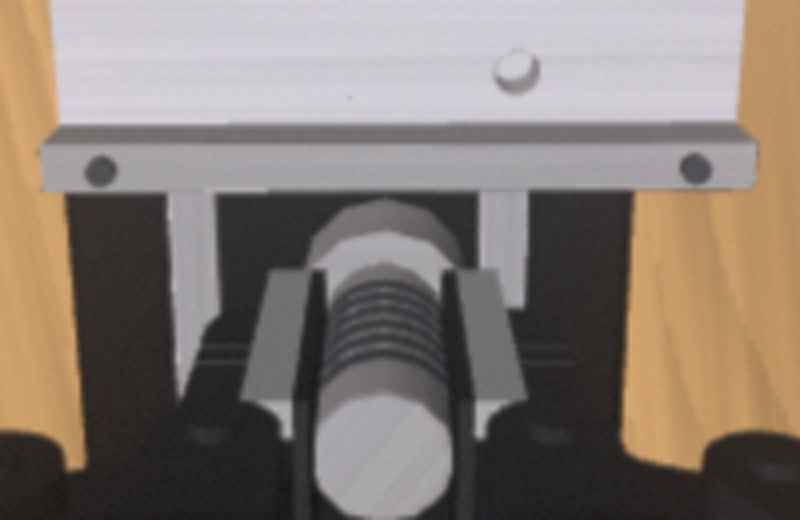

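```bash
python3 - <<'E'
from h import *
import json
p={k:np.array(v) for k,v in json.load(open('w2.json')).items()}
f=lambda u,v,z:onz(ray('',u,v,p),z)
h=f(289.25,177.75,74);n=np.array([.148,.989])
print(h,[(h-f(u,v,74))[:2]@n for u,v in((175,191),(257,190.8),(345,190.5))])
print([(h-f(u,v,94))[:2]@n for u,v in((170.5,195.8),(348.5,195.5),(170.5,207.5),(348.5,207))])
s=read_state();print(s['contact_force'])
E
python3 -m handwheel '[{"offset":[0.018,0.042,-0.1],"dr":[0,0,0],"hand":1},{"offset":[0.018,0.042,-0.25],"dr":[0,0,0],"hand":1},{"offset":[0.018,0.042,-0.4],"dr":[0,0,0],"hand":1},{"offset":[0.018,0.042,-0.5],"dr":[0,0,0],"hand":1},{"offset":[0.018,0.042,-0.54],"dr":[0,0,0],"hand":1},{"offset":[0.018,0.042,-0.54],"dr":[0,0,0],"hand":1},{"offset":[0.018,0.042,-0.54],"dr":[0,0,0],"hand":1}]'
```

```text
[634.82058737 -72.65328405  74.        ] [np.float64(13.393791428687052), np.float64(13.393786626647948), np.float64(13.304659797008968)]
[np.float64(12.653405939946397), np.float64(12.7772547953928), np.float64(24.286248784800463), np.float64(24.1924023776389)]
[-0.00183066  0.78635507 -0.88584842]
time_s: 9.4
ee_pos: [607.6, -57.9, 121.3]
tool_rot: [0.001, 0.757, 0.653, 0.001]
contact_force: [-0.1, 0.8, -0.8]
gripper_width: 14.3
grip_force: 48.9
```

```bash
python3 -m handwheel '[{"offset":[0,0,-0.01],"dr":[0,0,0],"hand":1},{"offset":[0,0,-0.02],"dr":[0,0,0],"hand":1},{"offset":[0,0,-0.03],"dr":[0,0,0],"hand":1},{"offset":[0,0,-0.035],"dr":[0,0,0],"hand":1},{"offset":[0,0,-0.035],"dr":[0,0,0],"hand":1}]'
python3 -m handwheel '[{"offset":[0,0,-0.003],"dr":[0,0,0],"hand":1},{"offset":[0,0,-0.006],"dr":[0,0,0],"hand":1},{"offset":[0,0,-0.006],"dr":[0,0,0],"hand":1}]'
```

```text
time_s: 10.02
ee_pos: [606.7, -58.1, 113.2]
tool_rot: [-0.0, 0.757, 0.653, -0.0]
contact_force: [0.8, 0.5, -0.8]
gripper_width: 14.9
grip_force: 48.9
time_s: 10.4
ee_pos: [606.8, -58.1, 112.2]
tool_rot: [0.0, 0.757, 0.653, 0.0]
contact_force: [-0.6, -0.2, 1.0]
gripper_width: 14.3
grip_force: 49.1
```

```bash
python3 -m handwheel '[{"offset":[0,0,-0.003],"dr":[0,0,0],"hand":1},{"offset":[0,0,-0.006],"dr":[0,0,0],"hand":1},{"offset":[0,0,-0.006],"dr":[0,0,0],"hand":1}]'
```

```text
time_s: 10.78
ee_pos: [607.1, -57.9, 112.1]
tool_rot: [0.0, 0.757, 0.653, 0.0]
contact_force: [-3.7, -0.2, 9.3]
gripper_width: 14.5
grip_force: 50.0
```

```bash
python3 -m handwheel '[{"offset":[-0.002,-0.011,0.003],"dr":[0,0,0],"hand":1},{"offset":[-0.0035,-0.022,0.003],"dr":[0,0,0],"hand":1},{"offset":[-0.005,-0.033,0.003],"dr":[0,0,0],"hand":1},{"offset":[-0.0065,-0.044,0.003],"dr":[0,0,0],"hand":1},{"offset":[-0.0065,-0.044,0.003],"dr":[0,0,0],"hand":1}]'
python3 -m handwheel '[{"offset":[-0.0007,-0.005,0],"dr":[0,0,0],"hand":1},{"offset":[-0.0007,-0.005,0],"dr":[0,0,0],"hand":1}]'
```

```text
time_s: 11.4
ee_pos: [606.3, -66.3, 112.1]
tool_rot: [0.0, 0.757, 0.653, 0.001]
contact_force: [0.8, 2.9, 4.9]
gripper_width: 14.3
grip_force: 49.6
time_s: 11.65
ee_pos: [606.1, -67.2, 112.1]
tool_rot: [0.0, 0.757, 0.653, 0.001]
contact_force: [1.1, 3.1, 6.4]
gripper_width: 14.4
grip_force: 49.6
```

```bash
python3 -m handwheel '[{"offset":[-0.0005,-0.004,0.001],"dr":[0,0,0],"hand":1},{"offset":[-0.0005,-0.004,0.001],"dr":[0,0,0],"hand":1}]'
python3 -m handwheel '[{"offset":[-0.0005,-0.004,0],"dr":[0,0,0],"hand":1},{"offset":[-0.0005,-0.004,0],"dr":[0,0,0],"hand":1}]'
```

```text
time_s: 11.9
ee_pos: [605.8, -68.3, 112.1]
tool_rot: [0.0, 0.757, 0.653, 0.001]
contact_force: [1.0, 3.6, 6.4]
gripper_width: 14.4
grip_force: 49.6
time_s: 12.15
ee_pos: [605.7, -69.0, 112.1]
tool_rot: [0.0, 0.757, 0.653, 0.001]
contact_force: [1.1, 3.5, 5.1]
gripper_width: 14.5
grip_force: 49.5
```

```bash
python3 -m handwheel '[{"offset":[-0.0005,-0.0035,0.002],"dr":[0,0,0],"hand":1},{"offset":[-0.0005,-0.0035,0.002],"dr":[0,0,0],"hand":1}]'
python3 -m handwheel '[{"offset":[-0.0005,-0.0035,0],"dr":[0,0,0],"hand":1},{"offset":[-0.0005,-0.0035,0],"dr":[0,0,0],"hand":1}]'
```

```text
time_s: 12.4
ee_pos: [605.6, -69.2, 112.1]
tool_rot: [-0.0, 0.757, 0.653, 0.001]
contact_force: [2.3, 5.2, 2.3]
gripper_width: 14.0
grip_force: 49.2
time_s: 12.65
ee_pos: [605.5, -69.4, 112.2]
tool_rot: [-0.0, 0.757, 0.653, 0.001]
contact_force: [2.5, 5.3, 1.2]
gripper_width: 14.3
grip_force: 49.2
```

```bash
python3 -m handwheel '[{"offset":[0.01,-0.0005,-0.002],"dr":[0,0,0],"hand":1},{"offset":[0.02,-0.002,-0.002],"dr":[0,0,0],"hand":1},{"offset":[0.03,-0.0035,-0.002],"dr":[0,0,0],"hand":1},{"offset":[0.04,-0.005,-0.002],"dr":[0,0,0],"hand":1},{"offset":[0.05,-0.0065,-0.002],"dr":[0,0,0],"hand":1}]'
python3 -m handwheel '[{"offset":[0.01,-0.0015,0],"dr":[0,0,0],"hand":1},{"offset":[0.02,-0.003,0],"dr":[0,0,0],"hand":1},{"offset":[0.03,-0.0045,0],"dr":[0,0,0],"hand":1},{"offset":[0.04,-0.006,0],"dr":[0,0,0],"hand":1},{"offset":[0.05,-0.0075,0],"dr":[0,0,0],"hand":1}]'
```

```text
time_s: 13.28
ee_pos: [611.7, -70.1, 111.9]
tool_rot: [-0.003, 0.757, 0.653, -0.002]
contact_force: [-11.0, 5.9, 14.9]
gripper_width: 14.3
grip_force: 50.8
time_s: 13.9
ee_pos: [621.8, -71.6, 111.9]
tool_rot: [-0.003, 0.757, 0.654, -0.002]
contact_force: [-9.5, 6.4, 15.7]
gripper_width: 14.0
grip_force: 50.8
```

```bash
python3 -m handwheel '[{"offset":[0.005,-0.001,0.005],"dr":[0,0,0],"hand":1},{"offset":[0.01,-0.0015,0.005],"dr":[0,0,0],"hand":1},{"offset":[0.02,-0.003,0.005],"dr":[0,0,0],"hand":1},{"offset":[0.03,-0.0045,0.005],"dr":[0,0,0],"hand":1}]'
python3 -m handwheel '[{"offset":[0.005,-0.0007,0],"dr":[0,0,0],"hand":1},{"offset":[0.01,-0.0015,0],"dr":[0,0,0],"hand":1},{"offset":[0.015,-0.0022,0],"dr":[0,0,0],"hand":1}]'
```

```text
time_s: 14.4
ee_pos: [628.3, -72.6, 112.1]
tool_rot: [-0.003, 0.757, 0.653, -0.002]
contact_force: [-5.9, 6.7, 7.2]
gripper_width: 14.5
grip_force: 49.8
time_s: 14.78
ee_pos: [631.4, -73.1, 112.0]
tool_rot: [-0.002, 0.757, 0.653, -0.001]
contact_force: [-5.6, 6.4, 5.0]
gripper_width: 14.4
grip_force: 49.7
```

```bash
python3 -m handwheel '[{"offset":[0.005,0.001,-0.002],"dr":[0,0,0],"hand":1},{"offset":[0.01,0,-0.002],"dr":[0,0,0],"hand":1},{"offset":[0.01,0,-0.002],"dr":[0,0,0],"hand":1}]'
python3 -m handwheel '[{"offset":[0.005,-0.0007,0],"dr":[0,0,0],"hand":1},{"offset":[0.01,-0.0015,0],"dr":[0,0,0],"hand":1},{"offset":[0.01,-0.0015,0],"dr":[0,0,0],"hand":1}]'
```

```text
time_s: 15.15
ee_pos: [634.4, -73.5, 111.4]
tool_rot: [-0.002, 0.757, 0.653, -0.001]
contact_force: [-1.1, 5.2, 1.3]
gripper_width: 14.3
grip_force: 49.1
time_s: 15.52
ee_pos: [636.1, -73.8, 111.0]
tool_rot: [-0.002, 0.757, 0.653, -0.001]
contact_force: [-2.5, 5.9, 0.5]
gripper_width: 14.3
grip_force: 49.1
```

```bash
python3 -m handwheel '[{"offset":[0,0.001,-0.004],"dr":[0,0,0],"hand":1},{"offset":[0,0.001,-0.008],"dr":[0,0,0],"hand":1},{"offset":[0,0.001,-0.008],"dr":[0,0,0],"hand":1}]'
```

```text
time_s: 15.9
ee_pos: [636.2, -73.7, 109.8]
tool_rot: [-0.002, 0.757, 0.653, -0.001]
contact_force: [-2.6, 5.3, 2.6]
gripper_width: 14.5
grip_force: 49.3
```

```bash
python3 -m handwheel '[{"offset":[-0.002,0.002,-0.005],"dr":[0,0,0],"hand":1},{"offset":[-0.002,0.002,-0.01],"dr":[0,0,0],"hand":1},{"offset":[-0.002,0.002,-0.015],"dr":[0,0,0],"hand":1},{"offset":[-0.002,0.002,-0.015],"dr":[0,0,0],"hand":1}]'
```

```text
time_s: 16.4
ee_pos: [635.9, -73.5, 106.7]
tool_rot: [-0.002, 0.757, 0.653, -0.001]
contact_force: [-1.8, 4.9, 1.9]
gripper_width: 14.3
grip_force: 49.3
```

Dropping in freely, so I'll keep going down.

```bash
python3 -m handwheel '[{"offset":[-0.001,0.001,-0.006],"dr":[0,0,0],"hand":1},{"offset":[-0.001,0.001,-0.012],"dr":[0,0,0],"hand":1},{"offset":[-0.001,0.001,-0.018],"dr":[0,0,0],"hand":1},{"offset":[-0.001,0.001,-0.024],"dr":[0,0,0],"hand":1},{"offset":[-0.001,0.001,-0.03],"dr":[0,0,0],"hand":1},{"offset":[-0.001,0.001,-0.03],"dr":[0,0,0],"hand":1}]'
python3 -m handwheel '[{"offset":[0,0,-0.005],"dr":[0,0,0],"hand":1},{"offset":[0,0,-0.008],"dr":[0,0,0],"hand":1},{"offset":[0,0,-0.008],"dr":[0,0,0],"hand":1}]'
```

```text
time_s: 17.15
ee_pos: [635.7, -73.5, 100.7]
tool_rot: [-0.002, 0.757, 0.653, -0.001]
contact_force: [-2.0, 5.1, 1.7]
gripper_width: 14.3
grip_force: 49.2
time_s: 17.52
ee_pos: [635.8, -73.4, 99.2]
tool_rot: [-0.002, 0.757, 0.653, -0.001]
contact_force: [-2.2, 6.0, 1.8]
gripper_width: 14.1
grip_force: 49.2
```

```bash
python3 -m handwheel '[{"offset":[0,0.001,-0.005],"dr":[0,0,0],"hand":1},{"offset":[0,0.001,-0.01],"dr":[0,0,0],"hand":1},{"offset":[0,0.001,-0.01],"dr":[0,0,0],"hand":1}]'
```

```text
time_s: 17.9
ee_pos: [635.8, -73.3, 98.2]
tool_rot: [-0.001, 0.757, 0.653, -0.001]
contact_force: [-4.6, 5.0, 9.0]
gripper_width: 14.7
grip_force: 50.1
```

```bash
python3 -m handwheel '[{"offset":[-0.001,0.001,-0.003],"dr":[0,0,0],"hand":1},{"offset":[-0.001,0.001,-0.005],"dr":[0,0,0],"hand":1},{"offset":[-0.001,0.001,-0.005],"dr":[0,0,0],"hand":1}]'
python3 -m handwheel '[{"offset":[0,0,0.003],"dr":[0,0,0],"hand":0.4},{"offset":[0,0,0.003],"dr":[0,0,0],"hand":0.2},{"offset":[0,0,0.003],"dr":[0,0,0],"hand":0.2},{"offset":[0,0,0.003],"dr":[0,0,0],"hand":0.2}]'
```

```text
time_s: 18.27
ee_pos: [635.9, -73.2, 98.1]
tool_rot: [-0.001, 0.757, 0.653, -0.001]
contact_force: [-6.9, 4.3, 15.1]
gripper_width: 14.5
grip_force: 50.7
time_s: 18.77
ee_pos: [636.9, -74.5, 97.3]
tool_rot: [-0.0, 0.757, 0.653, -0.0]
contact_force: [-0.5, -0.4, 0.0]
gripper_width: 34.3
grip_force: 0.0
```

```bash
python3 -m handwheel '[{"offset":[0,0,0.05],"dr":[0,0,0],"hand":0.2},{"offset":[0,0,0.15],"dr":[0,0,0],"hand":0.2},{"offset":[0,0,0.4],"dr":[0,0,0],"hand":0.2},{"offset":[0,0,0.65],"dr":[0,0,0],"hand":0.2},{"offset":[0,0.2,0.65],"dr":[0,0,0],"hand":0.2},{"offset":[0,0.2,0.65],"dr":[0,0,0],"hand":1}]'
python3 - <<'E'
from h import *
import json
p=camera_params('wrist'); print(read_state()['ee_pos'])
json.dump({k:np.array(v).tolist() for k,v in p.items()},open('w3.json','w'))
a=save('wrist','w3.png');b=save('scene','s3.png');c=save('side','sd3.png')
cv2.imwrite('pics/m3.png',cv2.cvtColor(np.hstack([cv2.resize(a,None,fx=.9,fy=.9),cv2.resize(b[110:240,120:260],(324,345),interpolation=cv2.INTER_CUBIC)]),cv2.COLOR_RGB2BGR))
for t in('fence_mid','handle','stop'): 
  for q in('wrist','scene','side'): print(t,q,[(np.round(r['position'],1).tolist(),round(r['p'],2)) for r in spot_point(t,q)[:2]])
E
```

```text
time_s: 19.52
ee_pos: [637.4, -29.4, 230.7]
tool_rot: [0.0, 0.755, 0.655, 0.002]
contact_force: [-0.4, 0.6, -0.3]
gripper_width: 17.2
grip_force: 0.0
[637.44348986 -29.42170023 230.74380572]Traceback (most recent call last):
  File "<stdin>", line 6, in <module>
    return _nx.concatenate(arrs, 1, dtype=dtype, casting=casting)
           ~~~~~~~~~~~~~~~^^^^^^^^^^^^^^^^^^^^^^^^^^^^^^^^^^^^^^^
ValueError: all the input array dimensions except for the concatenation axis must match exactly, but along dimension 0, the array at index 0 has size 346 and the array at index 1 has size 345
```

```bash
python3 - <<'E'
from h import *
a,b=cv2.imread('pics/w3.png'),cv2.imread('pics/s3.png')
cv2.imwrite('pics/m3.png',np.hstack([cv2.resize(a,(460,345)),cv2.resize(b[110:250,120:260],(340,345),interpolation=cv2.INTER_CUBIC)]))
for t in('handle','stop'): 
  for q in('scene','side'): snapshot(q);print(t,q,[(np.round(r['position'],1).tolist(),round(r['p'],2)) for r in spot_point(t,q)[:6]])
E
```

```text
handle scene [([614.1, 78.1, 53.2], 0.82)]
handle side [([614.7, 72.3, 58.3], 0.82)]
stop scene [([511.4, 407.2, 1.7], 0.84), ([637.0, -76.9, 57.6], 0.78), ([569.9, 251.0, 3.0], 0.58), ([489.5, 252.5, 4.3], 0.56), ([456.1, 407.6, 0.3], 0.53)]
stop side [([517.4, 408.9, 2.4], 0.62), ([568.0, 245.1, 0.3], 0.5), ([457.8, 406.7, 3.8], 0.48), ([490.7, 255.5, 1.8], 0.43)]
```

View pics/m3.png

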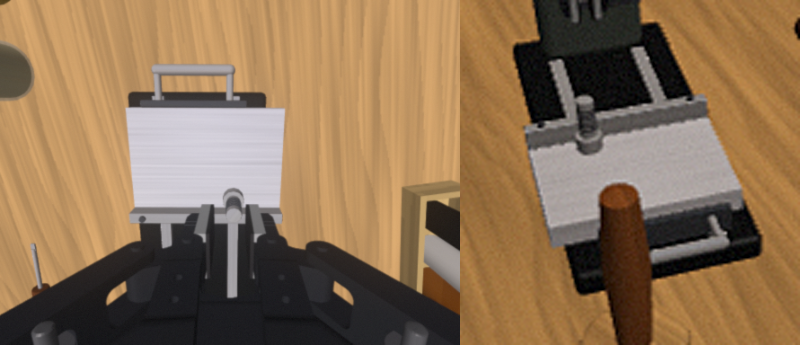

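```bash
python3 -m handwheel '[{"offset":[-0.04,0.25,0],"dr":[0,0,0],"hand":1},{"offset":[-0.08,0.5,0],"dr":[0,0,0],"hand":1},{"offset":[-0.1,0.68,-0.05],"dr":[0,0,0],"hand":1},{"offset":[-0.1,0.68,-0.3],"dr":[0,0,0],"hand":1},{"offset":[-0.1,0.68,-0.55],"dr":[0,0,0],"hand":1},{"offset":[-0.1,0.68,-0.8],"dr":[0,0,0],"hand":1},{"offset":[-0.1,0.68,-0.93],"dr":[0,0,0],"hand":1},{"offset":[-0.1,0.68,-0.93],"dr":[0,0,0],"hand":1}]'
python3 -m handwheel '[{"offset":[-0.004,-0.025,0],"dr":[0,0,0],"hand":1},{"offset":[-0.007,-0.05,0],"dr":[0,0,0],"hand":1},{"offset":[-0.007,-0.05,0],"dr":[0,0,0],"hand":1}]'
```

```text
time_s: 21.08
ee_pos: [615.5, 101.4, 39.6]
tool_rot: [-0.001, 0.757, 0.653, -0.002]
contact_force: [-0.1, 0.1, -0.0]
gripper_width: -0.2
grip_force: 0.0
time_s: 21.45
ee_pos: [616.5, 90.9, 42.8]
tool_rot: [0.001, 0.758, 0.652, 0.001]
contact_force: [-0.1, -1.4, 0.1]
gripper_width: 0.3
grip_force: 0.0
```

```bash
python3 -m handwheel '[{"offset":[-0.002,-0.012,0],"dr":[0,0,0],"hand":1},{"offset":[-0.005,-0.035,0],"dr":[0,0,0],"hand":1},{"offset":[-0.009,-0.06,0],"dr":[0,0,0],"hand":1},{"offset":[-0.013,-0.085,0],"dr":[0,0,0],"hand":1},{"offset":[-0.0165,-0.11,0],"dr":[0,0,0],"hand":1},{"offset":[-0.02,-0.135,0],"dr":[0,0,0],"hand":1},{"offset":[-0.024,-0.16,0],"dr":[0,0,0],"hand":1},{"offset":[-0.028,-0.185,0],"dr":[0,0,0],"hand":1}]'
```

```text
time_s: 22.45
ee_pos: [610.9, 58.3, 42.3]
tool_rot: [-0.001, 0.757, 0.654, 0.003]
contact_force: [1.5, 7.4, -2.3]
gripper_width: 0.1
grip_force: 3.7
```

```bash
python3 -m handwheel '[{"offset":[-0.0037,-0.025,0],"dr":[-0.03,0.004,0],"hand":1},{"offset":[-0.0075,-0.05,0],"dr":[-0.06,0.009,0],"hand":1},{"offset":[-0.011,-0.075,0],"dr":[-0.1,0.015,0],"hand":1},{"offset":[-0.015,-0.1,0],"dr":[-0.13,0.02,0],"hand":1},{"offset":[-0.0187,-0.125,0],"dr":[-0.165,0.025,0],"hand":1},{"offset":[-0.0225,-0.15,0],"dr":[-0.165,0.025,0],"hand":1},{"offset":[-0.026,-0.175,0],"dr":[-0.165,0.025,0],"hand":1},{"offset":[-0.03,-0.2,0],"dr":[-0.165,0.025,0],"hand":1},{"offset":[-0.034,-0.225,0],"dr":[-0.165,0.025,0],"hand":1},{"offset":[-0.0375,-0.25,0],"dr":[-0.165,0.025,0],"hand":1}]'
python3 - <<'E'
from h import *
for q in('scene','side'):
  save(q,q+'4.png')
  for t in('handle','stop','fence_mid'):print(t,q,[(np.round(r['position'],1).tolist(),round(r['p'],2)) for r in spot_point(t,q)[:6] if r['position'][1]<200])
E
```

```text
time_s: 23.7
ee_pos: [602.6, 8.7, 41.2]
tool_rot: [0.083, 0.75, 0.649, -0.097]
contact_force: [0.3, 7.7, -4.5]
gripper_width: 0.2
grip_force: 4.1
handle scene [([603.3, -0.7, 53.0], 0.82), ([576.2, -156.3, 80.0], 0.35)]
stop scene [([626.9, -150.8, 57.1], 0.52), ([578.4, -157.1, 74.7], 0.21)]
fence_mid scene [([577.1, -159.6, 77.0], 0.81)]
handle side [([602.2, -6.5, 59.6], 0.85)]
stop side []
fence_mid side []
```

```bash
python3 -m handwheel '[{"offset":[-0.0037,-0.025,0],"dr":[0,0,0],"hand":1},{"offset":[-0.0075,-0.05,0],"dr":[0,0,0],"hand":1},{"offset":[-0.011,-0.075,0],"dr":[0,0,0],"hand":1},{"offset":[-0.015,-0.1,0],"dr":[0,0,0],"hand":1},{"offset":[-0.0187,-0.125,0],"dr":[0,0,0],"hand":1},{"offset":[-0.0225,-0.15,0],"dr":[0,0,0],"hand":1},{"offset":[-0.026,-0.175,0],"dr":[0,0,0],"hand":1},{"offset":[-0.03,-0.2,0],"dr":[0,0,0],"hand":1},{"offset":[-0.034,-0.225,0],"dr":[0,0,0],"hand":1},{"offset":[-0.0375,-0.25,0],"dr":[0,0,0],"hand":1}]'
python3 -m handwheel '[{"offset":[-0.0037,-0.025,0],"dr":[0,0,0],"hand":1},{"offset":[-0.0075,-0.05,0],"dr":[0,0,0],"hand":1},{"offset":[-0.011,-0.075,0],"dr":[0,0,0],"hand":1},{"offset":[-0.015,-0.1,0],"dr":[0,0,0],"hand":1}]'
```

```text
time_s: 25.35
ee_pos: [595.2, -41.8, 41.2]
tool_rot: [0.084, 0.75, 0.649, -0.097]
contact_force: [0.8, 7.1, -4.1]
gripper_width: 0.2
grip_force: 4.1
time_s: 25.85
ee_pos: [592.2, -61.7, 41.2]
tool_rot: [0.084, 0.75, 0.649, -0.097]
contact_force: [1.5, 6.4, -4.8]
gripper_width: 0.4
grip_force: 4.1
```

Next, small batches at 3 mm per row, watching for the end stop.

```bash
python3 -m handwheel '[{"offset":[-0.0022,-0.015,0],"dr":[0,0,0],"hand":1},{"offset":[-0.0045,-0.03,0],"dr":[0,0,0],"hand":1},{"offset":[-0.0067,-0.045,0],"dr":[0,0,0],"hand":1},{"offset":[-0.009,-0.06,0],"dr":[0,0,0],"hand":1}]'
python3 -m handwheel '[{"offset":[-0.0015,-0.01,0],"dr":[0,0,0],"hand":1},{"offset":[-0.003,-0.02,0],"dr":[0,0,0],"hand":1},{"offset":[-0.0045,-0.03,0],"dr":[0,0,0],"hand":1}]'
```

```text
time_s: 26.35
ee_pos: [590.5, -73.8, 41.2]
tool_rot: [0.084, 0.75, 0.649, -0.097]
contact_force: [0.6, 7.1, -4.5]
gripper_width: -0.1
grip_force: 4.0
time_s: 26.72
ee_pos: [589.6, -79.7, 41.2]
tool_rot: [0.084, 0.75, 0.649, -0.097]
contact_force: [0.3, 7.4, -3.8]
gripper_width: 0.2
grip_force: 4.0
```

```bash
python3 - <<'E'
from h import *
for q in('scene','side'):
  save(q,q+'5.png')
  for t in('handle','stop','fence_mid','press'):print(t,q,[(np.round(r['position'],1).tolist(),round(r['p'],2)) for r in spot_point(t,q)[:6] if r['position'][1]<200])
a=cv2.imread('pics/scene5.png')[20:200,100:280];b=cv2.imread('pics/side5.png')[150:384,230:440]
cv2.imwrite('pics/m5.png',np.hstack([cv2.resize(a,(400,400)),cv2.resize(b,(400,400))]))
E
```

```text
handle scene [([590.4, -88.0, 55.9], 0.76)]
stop scene [([614.2, -235.7, 57.0], 0.48)]
fence_mid scene [([568.3, -245.5, 76.4], 0.67)]
press scene [([575.8, -199.0, 0.9], 0.77)]
handle side [([587.6, -92.6, 58.9], 0.77)]
stop side []
fence_mid side [([319.9, -199.0, 2.6], 0.48)]
press side [([569.2, -197.0, -2.6], 0.89)]
```

View pics/m5.png

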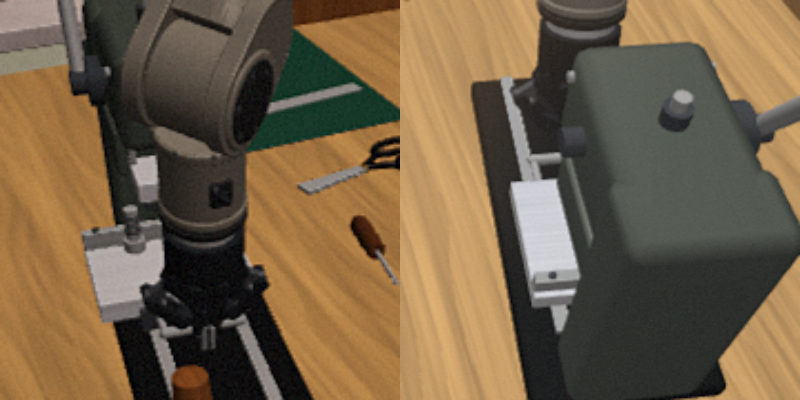

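The stop stands upright on the plate under the head, at crop (133,230). The gripper is in front of the handle, clear of the head. Pushing on slowly.

```bash
python3 -m handwheel '[{"offset":[-0.0015,-0.01,0],"dr":[0,0,0],"hand":1},{"offset":[-0.003,-0.02,0],"dr":[0,0,0],"hand":1},{"offset":[-0.0045,-0.03,0],"dr":[0,0,0],"hand":1},{"offset":[-0.006,-0.04,0],"dr":[0,0,0],"hand":1}]'
python3 -m handwheel '[{"offset":[-0.0015,-0.01,0],"dr":[0,0,0],"hand":1},{"offset":[-0.003,-0.02,0],"dr":[0,0,0],"hand":1},{"offset":[-0.0045,-0.03,0],"dr":[0,0,0],"hand":1}]'
```

```text
time_s: 27.72
ee_pos: [588.4, -87.8, 41.2]
tool_rot: [0.084, 0.75, 0.649, -0.097]
contact_force: [0.5, 6.4, -4.1]
gripper_width: -0.4
grip_force: 3.9
time_s: 28.1
ee_pos: [587.5, -93.8, 41.2]
tool_rot: [0.084, 0.75, 0.649, -0.097]
contact_force: [0.3, 7.2, -4.5]
gripper_width: 0.0
grip_force: 3.9
```

```bash
python3 -m handwheel '[{"offset":[-0.0015,-0.01,0],"dr":[0,0,0],"hand":1},{"offset":[-0.003,-0.02,0],"dr":[0,0,0],"hand":1},{"offset":[-0.0037,-0.025,0],"dr":[0,0,0],"hand":1}]'
python3 -m handwheel '[{"offset":[-0.0015,-0.01,0],"dr":[0,0,0],"hand":1},{"offset":[-0.003,-0.02,0],"dr":[0,0,0],"hand":1}]'
python3 -m handwheel '[{"offset":[-0.0015,-0.01,0],"dr":[0,0,0],"hand":1},{"offset":[-0.003,-0.02,0],"dr":[0,0,0],"hand":1}]'
```

```text
time_s: 28.48
ee_pos: [587.5, -94.4, 41.2]
tool_rot: [0.082, 0.75, 0.65, -0.095]
contact_force: [0.0, 17.6, -2.1]
gripper_width: 0.1
grip_force: 8.3
time_s: 28.72
ee_pos: [587.4, -94.6, 41.2]
tool_rot: [0.081, 0.749, 0.651, -0.093]
contact_force: [-0.2, 25.9, -1.9]
gripper_width: -0.2
grip_force: 12.2
time_s: 28.98
ee_pos: [587.5, -94.6, 41.2]
tool_rot: [0.08, 0.748, 0.652, -0.09]
contact_force: [-0.4, 33.2, -0.4]
gripper_width: 0.1
grip_force: 15.6
```

```bash
python3 -m handwheel '[{"offset":[0.005,0.04,0],"dr":[0,0,0],"hand":1},{"offset":[0.015,0.1,0],"dr":[0,0,0],"hand":1},{"offset":[0.045,0.3,0],"dr":[0,0,0],"hand":1},{"offset":[0.09,0.6,0.1],"dr":[0,0,0],"hand":1},{"offset":[0.11,0.75,0.5],"dr":[0.08,-0.01,0],"hand":1},{"offset":[0.11,0.75,0.9],"dr":[0.165,-0.025,0],"hand":1},{"offset":[0.11,0.75,0.9],"dr":[0.165,-0.025,0],"hand":1}]'
python3 - <<'E'
from h import *
print(read_state()['ee_pos'])
a=save('wrist','w6.png');b=save('scene','scene6.png');snapshot('side')
for q in('scene','side','wrist'):
  for t in('handle','stop','fence_mid','press'):print(t,q,[(np.round(r['position'],1).tolist(),round(r['p'],2)) for r in spot_point(t,q)[:6] if r['position'][1]<200])
cv2.imwrite('pics/m6.png',cv2.cvtColor(np.hstack([cv2.resize(a,(400,300)),cv2.resize(b[60:180,110:270],(400,300))]),cv2.COLOR_RGB2BGR))
E
```

```text
time_s: 29.85
ee_pos: [608.4, 35.6, 224.7]
tool_rot: [0.001, 0.759, 0.651, 0.001]
contact_force: [0.4, -0.5, 0.5]
gripper_width: -0.1
grip_force: 0.0
[608.44196946  35.58128715 224.65079855]
handle scene [([586.5, -104.1, 51.8], 0.86)]
stop scene [([612.0, -255.2, 59.9], 0.62)]
fence_mid scene [([561.4, -261.5, 76.7], 0.68), ([575.7, -198.9, 4.4], 0.38), ([588.5, -102.5, 55.8], 0.37)]
press scene [([572.7, -201.6, 1.9], 0.96)]
handle side [([589.5, -109.0, 60.6], 0.93)]
stop side []
fence_mid side []
press side [([690.2, 193.0, -0.0], 0.26)]
handle wrist []
stop wrist []
fence_mid wrist []
press wrist [([573.9, -195.7, 2.0], 0.87)]
```

View pics/m6.png

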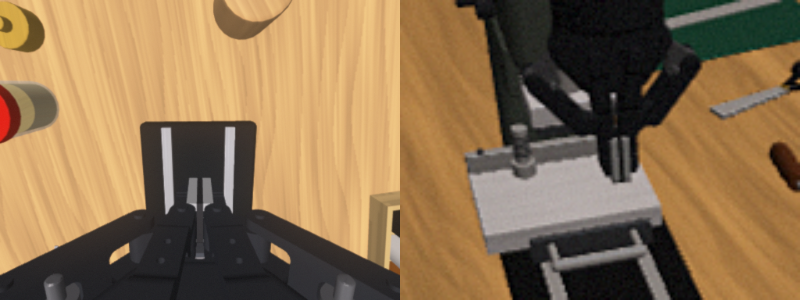

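The picture shows the stop upright with its collar on the plate at crop (523,160), the table under the head, and the robot clear. The table stopped hard against its end stop, so it is home.

```bash
python3 -c "from rig import *; print(hand_in())"
```

```text
the job is handed in; nothing more can be done
None
```

The job is handed in at about 30 s of the 72 s allowed: the stop is seated with its collar on the plate, the table was eased home at about 40 mm/s or slower to its end stop, and I did not touch the other tools.

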